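# Open the sample hatch of the cell-density reader

### The job

Open the sample hatch of the reader with the orange release tab: press the tab down with your fingertips so that the latch lets go and the lid springs part way up, then push the lid all the way back until it rests open against its stop. Keep the blue-tab reader shut, leave the cuvettes in their wells, and do not lift or shove any of the other things standing about. Finish with the hand clear of everything.

Things in the scene. Friction and masses are not known exactly. Their poses are not given: they have to be found in the camera images.
- reader_o: The reader to open: white bench instrument, grey lid, orange release tab in front; fixed, 160 (x) by 120 (y) by 65 mm high, plus a grey display bar along its back (x +64 to +84, top at 95 mm). Origin: centre of the underside; x to its back, y to its left, z up; turned by up to 0.4 rad
- reader_o_pad (a point): Point to press, on top of the orange tab: 112 mm in front of the reader's centre, 52 mm above the table. The pad spans 85 to 132 mm in front of the centre and is 44 mm wide; grey cheeks beside it are lower than its top. Behind it an orange latch hook, 67 to 78 mm in front of the centre, rises to 76 mm above the table
- reader_o_tab (a joint): Orange tab: 0 rad at rest, 0.22 at its stop, growing as its front end is pressed down (6 mm at the press point). Spring: at the press point about 2 N start it and 5 to 6 N bring it fully down; the latch lets go from about 0.13 rad. It springs back when let go
- reader_o_lip (a point): Middle of the lower front edge of the orange reader's lid, on a lip 50 mm wide, 7 mm long and 4 mm thick; moves with the lid, 117 mm from the hinge axis
- reader_o_hinge (a point): Middle of the lid's hinge axis, 45 mm behind the reader's centre and 66 mm above the table. The axis runs along the reader's y.
- reader_o_lid (a joint): Lid (plate 110 long, 90 wide, 10 mm thick, about 120 g): 0 rad shut and latched, growing as the front edge goes up and back, 1.9 at its open stop. Unlatched, a spring lifts it to about 0.6 within a second, no further. Pushing on takes about 0.6 N at the front edge; let go before upright (1.57) it falls back to 0.6, past upright it falls on to the stop and stays
- reader_b: The other reader, to stay shut: like the first but for its blue release tab. Origin and axes likewise
- reader_b_lid (a joint): Angle of the lid of the blue-tab reader: 0 shut.
- reader_b_tab (a joint): Angle of the blue tab: 0 at rest; its latch lets go from about 0.13 rad.
- cuvette_o: Clear cuvette with a white top, 12.5 by 12.5 by 45 mm, standing under the lid in the orange reader's well, in a 60 by 50 mm pocket of the deck, 10 mm in front of the reader's centre; its top is 5 mm below the deck. Origin: centre of its underside
- cuvette_b: The same cuvette in the blue-tab reader.
- media_bottle: Glass bottle with a red cap, 72 mm wide, 150 mm high, to the left of the work. Origin: centre of its underside.
- sample_jar: Amber jar with a red cap, 60 mm wide, 75 mm high, to the right of the work. Origin: centre of its underside.
- vial: Small glass vial with a white cap, 26 mm wide, 55 mm high, standing in front, between the two tabs. Origin: centre of its underside.
- beaker: Clear plastic beaker, 52 mm wide, 60 mm high, standing between the readers. Origin: centre of its underside.
- clamp_ring: Steel clamp ring, 56 mm wide, 14 mm high, lying on the table, right front. Origin: centre of its underside.
- screwdriver: Red-handled screwdriver, 200 mm long, 26 mm high, lying on the table, left front. Origin: middle of its length, at its underside; x towards its tip.

How it is judged:
On the way, in this order (a step that is already met when the one before it is completed fails the run):
1. the orange tab is pressed down by the fingers, the lid still down (value of joint reader_o_tab above 0.09 rad and contact force between the fingers and reader_o_tab above 0.5 N and value of joint reader_o_lid below 0.3 rad).
2. the lid has sprung up part way (value of joint reader_o_lid above 0.45 rad), for 0.1 s.
3. the lid is pushed fully open (value of joint reader_o_lid above 1.78 rad), for 0.2 s.
At the end, for the whole second after the job is handed in: The lid of the orange-tab reader rests open at more than 1.78 rad (its stop is at 1.9), the blue-tab reader's lid is shut (under 0.05 rad), both cuvettes stand in their wells (raised less than 5 mm) and the other loose things are within 30 mm of where they stood (value of joint reader_o_lid above 1.78 rad and velocity of joint reader_o_lid below 0.1 rad/s and value of joint reader_b_lid below 0.05 rad and z of cuvette_o in the frame of reader_o below 0.02 m and z of cuvette_b in the frame of reader_b below 0.02 m and distance of each of media_bottle, sample_jar, vial, beaker, clamp_ring, screwdriver from where it was at the start of the episode below 0.03 m); the robot touches nothing.
It fails at once if the blue-tab reader is unlatched (value of joint reader_b_lid above 0.1 rad or value of joint reader_b_tab above 0.12 rad).
It fails at once if a cuvette is raised in its well by more than 10 mm (z of cuvette_o in the frame of reader_o above 0.025 m or z of cuvette_b in the frame of reader_b above 0.025 m).
It fails at once if a loose thing is lifted, carried or shoved by more than 30 mm (distance of any of media_bottle, sample_jar, vial, beaker, clamp_ring, screwdriver from where it was at the start of the episode above 0.03 m).
It also fails if it takes over 40 s, if anything falls off the work surface, if the arm or the gripper's body presses on something with over 40 N, if the wrist force passes 120 N, or if a joint passes its speed limit or range.

### The arm

A 7-joint arm with a two-finger parallel gripper is mounted at the origin on the work surface. World frame = base frame: x ahead of the robot, y to its left, z up, the work surface at z = 0. Lengths are in m, angles in rad, forces in N, time in s.
With the tool pointing down it reaches from about 0.4 to 0.85 m from the base axis. Payload 10.4 kg.
Tool frame: the origin (TCP) lies midway between the tips of the shut fingers; the grasp point (between the pads) lies 19 mm behind it; z points along the fingers, y is the line along which they close (so a half turn about z gives the same grasp; the last joint's range is limited). The gripper opens to 87 mm and grips with 3 to 60 N. Pads are 19 mm wide; open, the fingers measure 117 mm over their backs; the gripper's body (75 mm by 190 mm) begins 51 mm behind the grasp point.
Start: joints at [-1.362, 0.332, -0.065, 1.46, 0.022, 1.35, -0.088], TCP at [0.144, 0.608, 0.223] pointing down, gripper open.
Joint ranges: [-2.6, 2.6], [-0.5, 2.12], [-1.47, 1.34], [0.16, 2.42], [-1.27, 4.41], [0.06, 2.06], [-2.6, 2.6]. Speed limits (rad/s): [2.22, 2.22, 2.79, 2.79, 3.14, 3.14, 3.14].

### API

Orientations are given as a unit quaternion [x, y, z, w].
In Python, from bench import r gives the robot as it stands.
- The arm moves only by the tool arm_command, never from a script. Its argument "moves" is one flat list of numbers, 4 for each row, row after row: the shift along the tool's x, y, z in cm, then the turn about the tool's z in degrees. A call has 1 to 12 rows; each row shifts and turns the commanded pose from where the row before left it, along the tool's axes as they then stand; what a row does not reach is not made up. A row lasts 1/12 s, in which the tool goes at most 41.7 mm and 7.16 degrees, less where a joint would pass 70% of its speed; a pose out of reach is approached as far as the arm can. A call with a gripper value outside its range is refused whole. "fingers" is the opening in per cent of the stroke, from 0 (shut) to 100 (fully open), set as the call begins (left out, the last holds). The fingers move at their own pace and stop on an object; "squeeze" is the grip in N (left out, the last holds). Time passes only in rows, so rows that do not move let the fingers close. It gives the time, the measured TCP pose, the force, the opening and the grip force at its end, in the units of the state.
- r.read_state(): the state, without advancing time (a new reading comes with each control period).
- r.camera(name): name is "scene" or "top"; returns the picture (480x640x3 uint8, red, green, blue); there is no depth.
- r.camera_info(name): a dict with "fx", "fy", "cx", "cy" (pixels), "origin" and "attitude" of the camera in the world. Camera axes: x right, y up, looking along -z (the intrinsics and any distortion apply to the point x, -y, -z); pixel columns grow to the right and rows downward; lengths in m; the calibration is good to about 2 mm. A picture is of the moment at which its call begins. camera_info takes no time and is no camera call.
- r.close_job(): hands the job in; it is judged then, once.
The state is a dict: "time": time; "joint_positions": joint angles; "joint_vel": joint speeds; "joint_torque": joint torques, N m; "ee_pos": TCP position; "eef_rot": TCP orientation; "ft_force": force on the tool from outside, world axes, zero at the start; "torque": the same for the moment, N m; "width": finger opening in m; "grip_force": force on a finger pad.
Only numpy, scipy, OpenCV 4.12 (cv2) and the standard library are available. Lean on these libraries where they do the work, as an engineer would, in place of code of your own. Each camera call takes 0.05 s, during which the arm holds its last target. There are 200 camera calls.

## Working session

There is one attempt and no reset: what is moved stays moved. The work goes in short steps, Python scripts to look and compute and a tool call to move; the robot and the scene stay as the last step left them, time stands still between calls to the robot, and variables do not carry over. Pictures are saved under pics/ and viewed, at most 10 in all, crops included, and the job is handed in when it is done.

Besides the shell and the picture viewer there is one more tool, called after "Request:" as name(argument=value, ...) on one line, values as JSON. arm_command: Moves the arm, as the interface text tells. Its arguments: {"type":"object","properties":{"moves":{"type":"array"},"fingers":{"type":"number"},"squeeze":{"type":"number"}},"required":["moves"]}

```bash
mkdir -p pics
python3 - <<'E'
from bench import r
import cv2
for n in("scene","top"):
    im=r.camera(n); cv2.imwrite(f"pics/{n}0.png",im[:,:,::-1]); print(n,r.camera_info(n))
s=r.read_state(); print(s["time"],s["ee_pos"],s["eef_rot"],s["width"])
E
```

```text
scene {'fx': 570.1807354519103, 'fy': 570.1807354519103, 'cx': 312.31074739991766, 'cy': 239.7565161425756, 'origin': array([1.49835811, 0.11187641, 0.78676399]), 'attitude': array([0.31107624, 0.3474442 , 0.6574653 , 0.59182217])}
top {'fx': 612.7886981384423, 'fy': 612.7886981384423, 'cx': 327.8944234689354, 'cy': 247.81386079962255, 'origin': array([ 0.1502222 , -0.0102556 ,  1.68497436]), 'attitude': array([ 0.0722594 , -0.07286445, -0.70261779,  0.70412896])}
0.1 [0.14349758 0.60793756 0.22185991] [ 1.15628883e-01  9.93292291e-01 -6.19743833e-04 -3.72664313e-05] 0.08730056901717667
```

View pics/scene0.png

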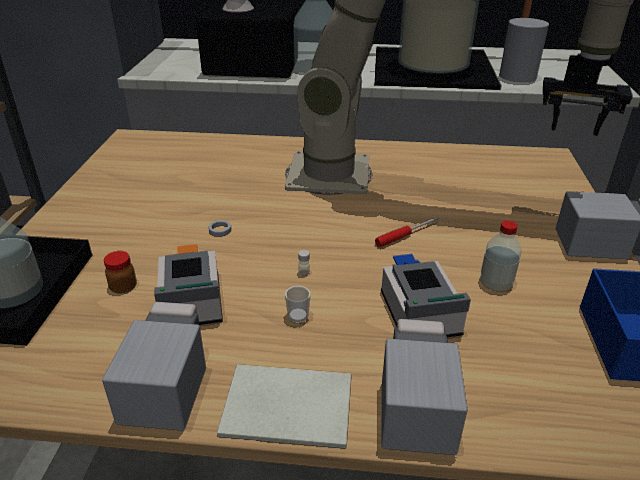

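View pics/top0.png

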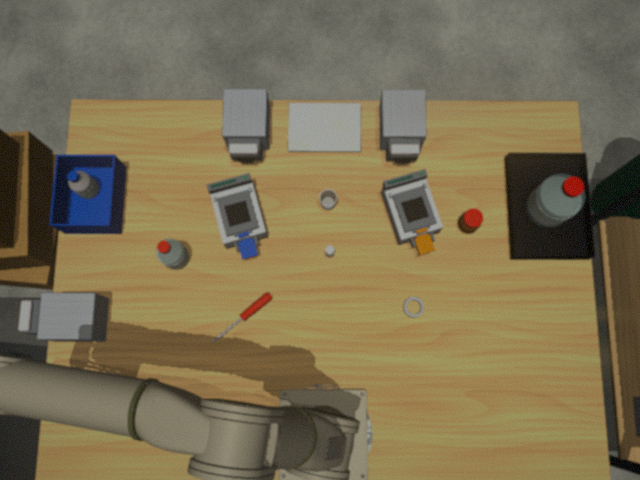

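The top view shows the orange-tab reader at about (413,210) with its tab at (424,243). The blue-tab reader is at (238,212), the vial at (330,251), the jar at (472,220) and the ring at (413,307). Next I measure the tab, the reader body and the obstacles.

```bash
cat > h.py <<'E'
import numpy as np, cv2
from scipy.spatial.transform import Rotation as R
from bench import r
def ray(n,u,v,z):
    c=r.camera_info(n); d=R.from_quat(c["attitude"]).apply([(u-c["cx"])/c["fx"],-(v-c["cy"])/c["fy"],-1])
    o=np.array(c["origin"]); return o+d*(z-o[2])/d[2]
def pix(n,p):
    c=r.camera_info(n); q=R.from_quat(c["attitude"]).inv().apply(np.array(p)-c["origin"])
    return c["cx"]-c["fx"]*q[0]/q[2], c["cy"]+c["fy"]*q[1]/q[2]
E
python3 - <<'E'
from h import *
im=cv2.imread("pics/top0.png"); hsv=cv2.cvtColor(im,cv2.COLOR_BGR2HSV)
sub=np.zeros(im.shape[:2],np.uint8); sub[150:280,370:450]=1
m=((hsv[...,0]>5)&(hsv[...,0]<19)&(hsv[...,1]>215)&(hsv[...,2]>100)).astype(np.uint8)*sub
n,l,st,ce=cv2.connectedComponentsWithStats(m); k=1+st[1:,4].argmax(); print(st[k],ce[k])
c=max(cv2.findContours((l==k).astype(np.uint8),0,2)[0],key=cv2.contourArea)
W=np.array([ray("top",*p[0],.052)[:2] for p in c],np.float32)*1000
print("pad rect",cv2.minAreaRect(W),ray("top",*ce[k],.052))
# scene view
im2=cv2.imread("pics/scene0.png");h2=cv2.cvtColor(im2,cv2.COLOR_BGR2HSV)
s2=np.zeros(im.shape[:2],np.uint8); s2[235:262,165:210]=1
m2=((h2[...,0]>5)&(h2[...,0]<19)&(h2[...,1]>215)&(h2[...,2]>100)).astype(np.uint8)*s2
print("scene",cv2.boundingRect(m2),[ray("scene",u,v,.052) for u,v in((178,250),(197,250))])
# white/grey (low saturation) reader body
mw=((hsv[...,1]<70)).astype(np.uint8)*sub
n,l,st,ce=cv2.connectedComponentsWithStats(mw);k=1+st[1:,4].argmax();print(st[k])
for nm,p,z in(("vial",(330,251),.055),("beaker",(328,200),.06),("jar",(473,219),.075),("ring",(413,307),.014)):print(nm,ray("top",*p,z).round(3))
cv2.imwrite("pics/crop.png",np.vstack([cv2.resize(im[160:265,370:450],None,fx=5.5,fy=5.5,interpolation=2)]))
E
```

```text
[416 235  17  17  99] [423.54545455 243.25252525]
pad rect ((503.2817687988281, -272.5977478027344), (45.6031379699707, 38.60082244873047), 14.144620895385742) [ 0.50406737 -0.27210967  0.052     ]
scene (193, 251, 1, 1) [array([ 0.50244297, -0.29632505,  0.052     ]), array([ 0.49809188, -0.25425342,  0.052     ])]
[ 382  169   61   78 2609]
vial [ 0.481 -0.017  0.055]
beaker [ 0.624 -0.011  0.06 ]
jar [ 0.567 -0.405  0.075]
ring [ 0.334 -0.244  0.014]
```

View pics/crop.png

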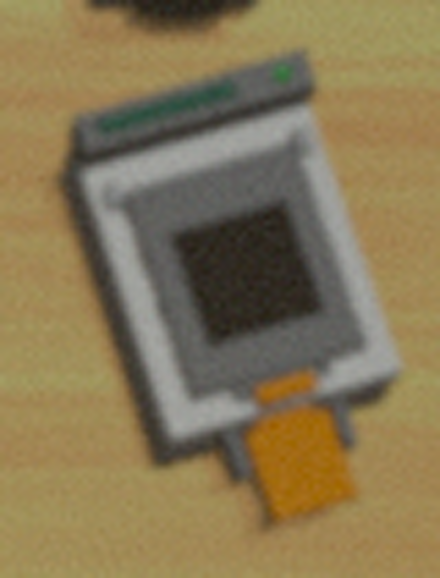

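The crop shows the pad's front edge from (272,522) to (357,492), the body's front top corners at (172,437) and (398,372), and the lid's front corners around (190,395) and (362,345). I get the yaw and position from these.

Run:
```python
from h import *
P=lambda u,v,z: ray("top",370+(u+.5)/5.5-.5,160+(v+.5)/5.5-.5,z)[:2]
# (pixel, height, local xy)
D=[((172,437),.065,(-.080,.060)),((398,372),.065,(-.080,-.060)),((272,520),.052,(-.132,.022)),((357,490),.052,(-.132,-.022)),
 ((75,120),.095,(.084,.060)),((305,52),.095,(.084,-.060)),((315,95),.095,(.064,-.060))]
A=np.array([d[2] for d in D]);B=np.array([P(*d[0],d[1]) for d in D])
a,b=A-A.mean(0),B-B.mean(0); H=(a[:,0]*b[:,0]+a[:,1]*b[:,1]).sum();S=(a[:,0]*b[:,1]-a[:,1]*b[:,0]).sum()
y=np.arctan2(S,H);c=np.array([[np.cos(y),-np.sin(y)],[np.sin(y),np.cos(y)]]);t=B.mean(0)-c@A.mean(0)
print("yaw",y,"centre",t,"res mm",((A@c.T+t-B)*1000).round(1).tolist())
f=lambda x,yy=0:(c@[x,yy]+t).round(4)
print("pad",f(-.112),"front",f(-.132),"lip",f(-.072),"hinge",f(.045))
s=r.read_state();Rm=R.from_quat(s["eef_rot"]).as_matrix();print(Rm.round(3),s["ee_pos"])
pt=np.r_[f(-.120),.12]; print("delta tool cm",(Rm.T@(pt-s["ee_pos"])*100).round(2))
```

```text
yaw 0.2966074415329389 centre [ 0.6049436  -0.24192821] res mm [[-1.9, 1.0], [0.0, -1.3], [-1.5, -0.5], [-3.9, -0.1], [1.6, 1.0], [1.2, 0.7], [4.4, -0.9]]
pad [ 0.4978 -0.2747] front [ 0.4787 -0.2805] lip [ 0.5361 -0.263 ] hinge [ 0.648  -0.2288]
[[-0.973  0.23  -0.   ]
 [ 0.23   0.973 -0.001]
 [-0.    -0.001 -1.   ]] [0.14349758 0.60793756 0.22185991]
delta tool cm [-54.07 -78.15  10.29]
```

Request:
arm_command(moves=[-3.3,-2,0,0,-3.3,-2,0,0,-3.3,-2,0,0,-3.3,-2,0,0,-3.3,-2,0,0,-3.3,-2,0,0,-3.3,-2,0,0,-3.3,-2,0,0,-3.3,-2,0,0,-3.3,-2,0,0,-3.3,-2,0,0,-3.3,-2,0,0], fingers=0)

```text
time: 1.1
ee_pos: [0.4747, 0.2821, 0.2224]
eef_rot: [0.116, 0.993, -0.0, -0.0]
ft_force: [1.2, 1.4, -0.5]
width: 0.0149
grip_force: 0.0
```

Request:
arm_command(moves=[-1,-3.9,0,0,-1,-3.9,0,0,-1,-3.9,0,0,-1,-3.9,0,0,-1,-3.9,0,0,-1,-3.9,0,0,-1,-3.9,0,0,-1,-3.9,0,0,-1,-3.9,0,0,-1,-3.9,0,0,-1,-3.9,0,0,-1,-3.9,0,0])

```text
time: 2.1
ee_pos: [0.4826, -0.2011, 0.2226]
eef_rot: [0.115, 0.993, 0.0, 0.0]
ft_force: [0.5, 0.9, 0.2]
width: 0.0004
grip_force: 0.0
```

Request:
arm_command(moves=[-1.2,-3.6,0,0,-1.1,-3.7,0,0,0,0,0,-6,0,0,0,-6,0,0,0,-6,0,0,0,-6,0,0,0,-6.3,0,0,0,0,0,0,0,0])

```text
time: 2.85
ee_pos: [0.4886, -0.2756, 0.2223]
eef_rot: [-0.146, 0.989, 0.0, -0.0]
ft_force: [-0.2, 0.2, 0.3]
width: 0.0005
grip_force: 0.0
```

```bash
cat > rel.py <<'E'
from h import *
y=0.2966;t=np.array([.605,-.242]);c=np.array([[np.cos(y),-np.sin(y)],[np.sin(y),np.cos(y)]])
s=r.read_state();p=np.array(s["ee_pos"]);Rm=R.from_quat(s["eef_rot"]).as_matrix()
print("reader frame tcp mm",(c.T@(p[:2]-t)*1000).round(1),"z",round(p[2]*1000,1),"tool y deg",np.degrees(np.arctan2(Rm[1,1],Rm[0,1]))-90-np.degrees(y),"F",s["ft_force"],s["time"])
E
python3 rel.py
python3 - <<'E'
from h import *
im=r.camera("top");cv2.imwrite("pics/t1.png",cv2.resize(im[150:330,340:520,::-1],None,fx=3,fy=3))
im=r.camera("scene");cv2.imwrite("pics/s1.png",cv2.resize(im[130:330,80:330,::-1],None,fx=3,fy=3,interpolation=2))
E
```

```text
reader frame tcp mm [-121.2    1.9] z 222.3 tool y deg -0.1701387980780602 F [-0.19992671  0.21024559  0.2654427 ] 2.85
```

View pics/s1.png

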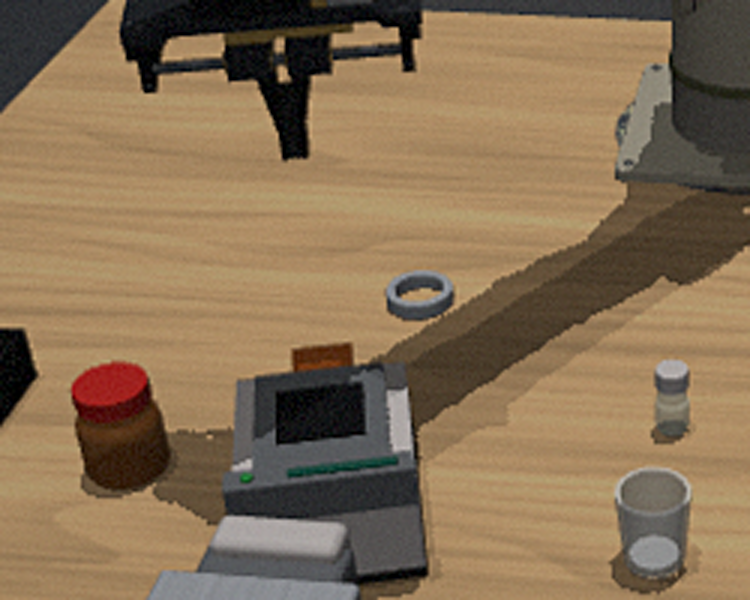

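The hand is above and in front of the orange tab, with the fingers shut and aligned with the reader's axes (tool −x points to the reader's back). Descending now.

Request:
arm_command(moves=[-0.4,-0.2,3.5,0,0,0,3.5,0,0,0,3.5,0,0,0,3.5,0,0,0,1.5,0,0,0,0.5,0,0,0,0,0])

```text
time: 3.53
ee_pos: [0.4925, -0.2761, 0.0616]
eef_rot: [-0.147, 0.989, 0.0, -0.001]
ft_force: [0.5, 0.5, 1.3]
width: 0.0005
grip_force: 0.0
```

Request:
arm_command(moves=[0,0,0.3,0,0,0,0.3,0,0,0,0.2,0,0,0,0.2,0,0,0,0,0])

```text
time: 3.95
ee_pos: [0.4933, -0.2763, 0.0527]
eef_rot: [-0.148, 0.989, 0.0, 0.0]
ft_force: [0.1, 0.5, -0.1]
width: 0.0004
grip_force: 0.0
```

```bash
python3 rel.py
```

```text
reader frame tcp mm [-116.8   -0.2] z 52.7 tool y deg 0.023344768442665753 F [ 0.12841788  0.48300655 -0.09073361] 3.95
```

Request:
arm_command(moves=[0,0,0.2,0,0,0,0.2,0,0,0,0.1,0,0,0,0,0])

```text
time: 4.28
ee_pos: [0.4928, -0.2767, 0.0476]
eef_rot: [-0.148, 0.989, -0.0, -0.0]
ft_force: [-4.5, 0.3, 5.9]
width: 0.0005
grip_force: 3.2
```

Request:
arm_command(moves=[0,0,0.1,0,0,0,0,0,0,0,0,0,0,0,0,0,0,0,0,0,0,0,0,0])

```text
time: 4.78
ee_pos: [0.4928, -0.2767, 0.047]
eef_rot: [-0.148, 0.989, 0.0, -0.0]
ft_force: [-4.4, 1.5, 9.5]
width: 0.0002
grip_force: 5.2
```

Run:
```python
from h import *
im=r.camera("scene");cv2.imwrite("pics/s2.png",cv2.resize(im[130:330,80:330,::-1],None,fx=3,fy=3,interpolation=2))
```

```text
(no output)
```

View pics/s2.png

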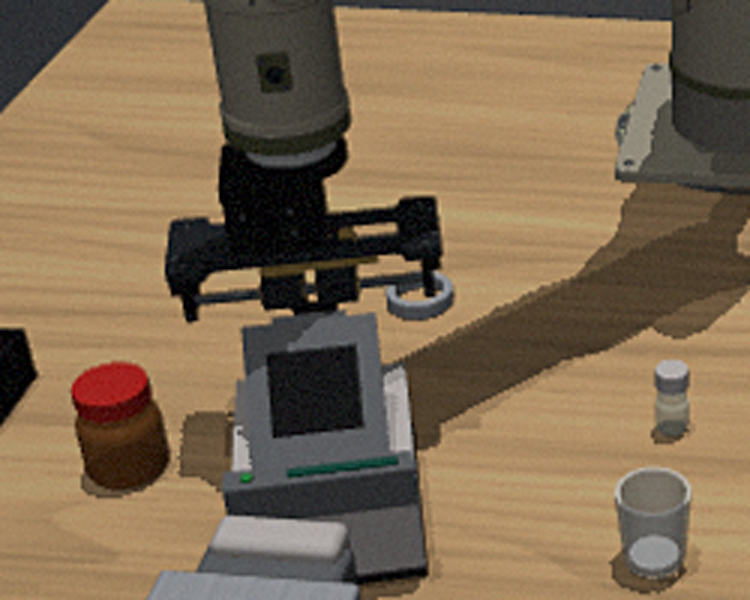

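The lid has sprung part way up: its front edge now shows at v≈320–330 in the crop, and it was at 370 before. Next I rise to z≈0.10 and move back under the lip.

Request:
arm_command(moves=[0,0,-1,0,0,0,-2,0,0,0,-2.4,0,0,0,0,0,0,0,0,0])

```text
time: 5.25
ee_pos: [0.4942, -0.2767, 0.1021]
eef_rot: [-0.148, 0.989, -0.001, 0.001]
ft_force: [-1.0, 0.0, -0.3]
width: 0.0009
grip_force: 0.0
```

```bash
python3 rel.py
python3 - <<'E'
from h import *
im=r.camera("scene");cv2.imwrite("pics/s3.png",cv2.resize(im[180:330,130:260,::-1],None,fx=4,fy=4,interpolation=2))
y=.2966;t=np.array([.605,-.242]);c=np.array([[np.cos(y),-np.sin(y)],[np.sin(y),np.cos(y)]])
for a in (0,.3,.45,.6):
    print(a,[((np.array(pix("scene",np.r_[c@[.045-.110*np.cos(a)-.01*np.sin(a),s]+t,.066+.11*np.sin(a)+.01*np.cos(a)]))-[130,180])*4).round() for s in(.045,-.045)])
E
```

```text
reader frame tcp mm [-116.1   -0.8] z 102.1 tool y deg 0.03281515741532459 F [-0.99643431  0.04229946 -0.30893428] 5.25
0 [array([313., 282.]), array([142., 300.])]
0.3 [array([307., 234.]), array([132., 253.])]
0.45 [array([304., 216.]), array([128., 234.])]
0.6 [array([302., 201.]), array([124., 220.])]
```

View pics/s3.png

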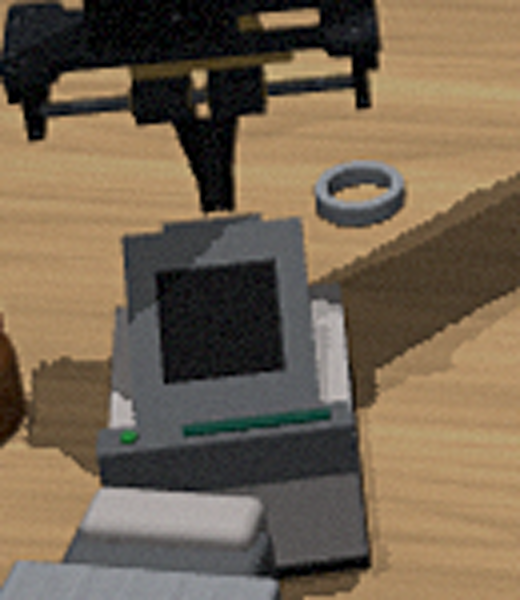

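The lid stands at about 0.55 rad and the fingertip is in front of it. I'll push backwards while rising gently.

Request:
arm_command(moves=[-1.5,0,0,0,-1.5,0,0,0,-1.5,0,0,0,-1.0,0,0,0,-1,0,-0.3,0,-1,0,-0.4,0,-1,0,-0.4,0,-1,0,-0.4,0,0,0,0,0])

```text
time: 6.05
ee_pos: [0.5855, -0.2475, 0.1154]
eef_rot: [-0.149, 0.989, 0.0, 0.0]
ft_force: [0.3, 0.8, 0.3]
width: 0.0005
grip_force: 0.1
```

```bash
python3 rel.py
python3 - <<'E'
from h import *
im=r.camera("scene");cv2.imwrite("pics/s4.png",cv2.resize(im[130:330,110:280,::-1],None,fx=3,fy=3,interpolation=2))
E
```

```text
reader frame tcp mm [-20.3   0.4] z 115.4 tool y deg 0.12363887271795804 F [0.34867742 0.84586102 0.26223232] 6.05
```

View pics/s4.png

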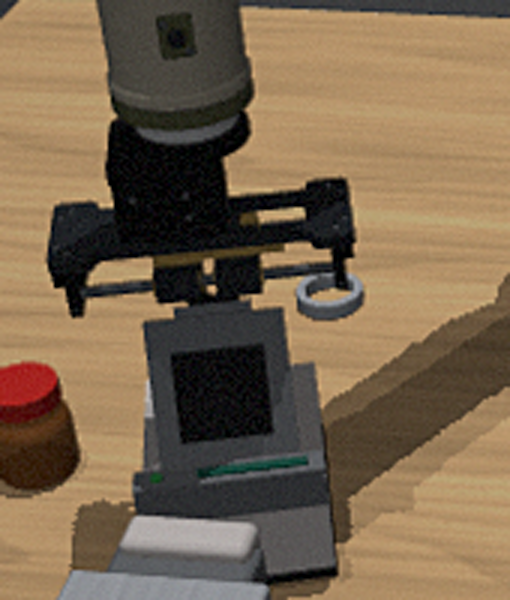

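The lid is riding up on the fingers, at roughly 1.07 rad. I keep pushing past upright.

Request:
arm_command(moves=[-1,0,-0.6,0,-1,0,-0.5,0,-1,0,-0.4,0,-1,0,-0.3,0,-1,0,0,0,-1,0,0,0,-1,0,0,0,-0.5,0,0,0,0,0,0,0,0,0,0,0])

```text
time: 6.93
ee_pos: [0.6552, -0.2269, 0.1329]
eef_rot: [-0.148, 0.989, 0.0, -0.001]
ft_force: [0.5, 0.3, -0.3]
width: 0.0003
grip_force: 0.0
```

```bash
python3 rel.py
python3 - <<'E'
from h import *
im=r.camera("scene");cv2.imwrite("pics/s5.png",cv2.resize(im[130:330,110:280,::-1],None,fx=3,fy=3,interpolation=2))
E
```

```text
reader frame tcp mm [52.4 -0.2] z 132.9 tool y deg 0.012302291687202427 F [ 0.48204592  0.32605963 -0.31455364] 6.9333
```

View pics/s5.png

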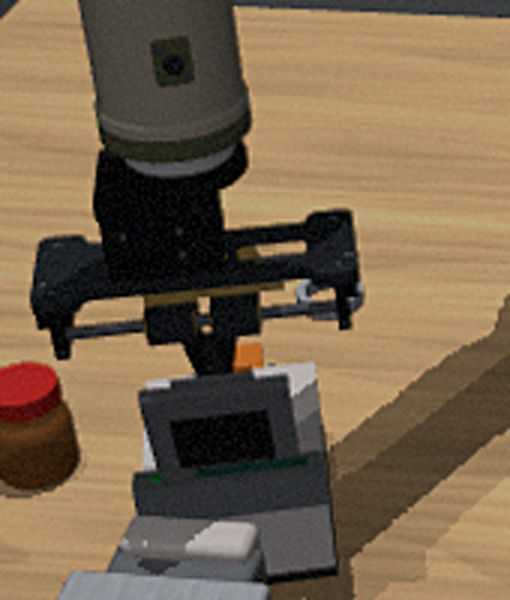

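The lid is leaning back, past upright, and the orange tab shows behind the fingers. I retreat forwards and up.

Request:
arm_command(moves=[1.5,0,0,0,3,0,0,0,3.5,0,0,0,3.5,0,-1,0,3.5,0,-2,0,2,0,-3,0,0,0,-3,0,0,0,0,0,0,0,0,0,0,0,0,0])

```text
time: 7.82
ee_pos: [0.4928, -0.2761, 0.223]
eef_rot: [-0.148, 0.989, 0.0, 0.0]
ft_force: [0.3, 0.7, 0.5]
width: 0.0003
grip_force: 0.0
```

```bash
python3 rel.py
python3 - <<'E'
from h import *
a=r.camera("scene")[130:330,80:330,::-1];b=r.camera("top")[150:330,200:500,::-1]
cv2.imwrite("pics/s6.png",np.hstack([cv2.resize(a,(375,300),interpolation=2),cv2.resize(b,(425,300),interpolation=2)]))
y=.2966;t=np.array([.605,-.242]);c=np.array([[np.cos(y),-np.sin(y)],[np.sin(y),np.cos(y)]])
for a in (1.57,1.75,1.9):
    print(a,[((np.array(pix("scene",np.r_[c@[.045-.110*np.cos(a),s]+t,.066+.11*np.sin(a)]))-[80,130])*1.5).round() for s in(.045,-.045)])
E
```

```text
reader frame tcp mm [-1.173e+02  1.000e-01] z 223.0 tool y deg 0.028282308418763336 F [0.27756848 0.6966711  0.4580245 ] 7.8167
1.57 [array([188., 166.]), array([115., 174.])]
1.75 [array([188., 176.]), array([114., 184.])]
1.9 [array([189., 186.]), array([114., 194.])]
```

View pics/s6.png

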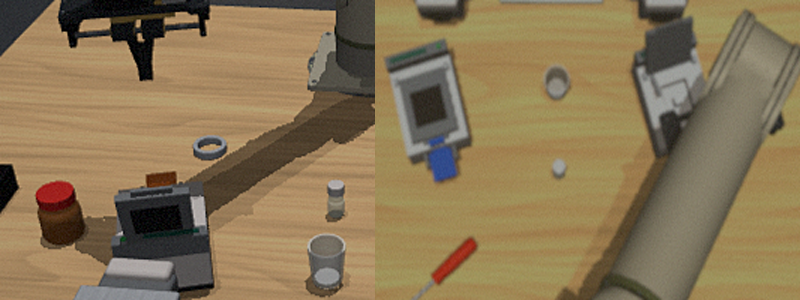

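The lid rests open: its top corners at (190,183) and (116,192) match the prediction for about 1.9 rad. The blue-tab reader is shut, nothing else has moved, and the hand is clear.

```bash
python3 -c "from bench import r; print(r.close_job())"
```

```text
the job is handed in; nothing more can be done
None
```

The orange-tab reader's hatch is open and resting at about its 1.9 rad stop, judged from the last images. The blue-tab reader is shut, the other things look unmoved, the hand is clear, and the job is handed in; no verdict was returned.

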